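Check the warming box, then hold its lid half open

ROBOT

A 6-joint arm with a two-finger parallel gripper is mounted at the origin on a cart in front of the work surface, level with it; the furniture and walls round the work are solid. World frame = base frame: x ahead of the robot, y to its left, z up, the work surface at z = 0. Lengths are in m, angles in rad, forces in N, time in s.
With the tool pointing down it reaches from about 0.425 to 0.95 m from the base axis. Payload 3.5 kg.
Tool frame: the origin (TCP) lies between the finger pads; the fingertips stand 22 mm ahead of it and the grasp point (between the pads) lies 3 mm ahead of it (ctrl.nose_length is the z of the fingertips in the tool frame, in m); z points along the fingers, y is the line along which they close (so a half turn about z gives the same grasp; the last joint's range is limited). The gripper opens to 85 mm and grips with 20 to 120 N. Pads are 22 mm wide; open, the fingers measure 114 mm over their backs; the gripper's body (76 mm by 85 mm) begins 54 mm behind the grasp point. The pads swing forward as they close: fully open they stand 13 mm farther back than shut.
Start: joints at [-1.266, 0.286, 1.577, -0, 1.279, -0.15], TCP at [0.297, -0.606, 0.253] pointing down, gripper open.
Joint ranges: [-2.77, 2.77], [-0.9, 2.22], [0.21, 2.48], [-1.53, 4.67], [0.24, 2.81], [-2.84, 2.84]. Speed limits (rad/s): [2.79, 2.79, 3.14, 3.14, 3.14, 3.14].

INTERFACE

Orientations are given as a unit quaternion [x, y, z, w].
In Python, from plant import ctrl gives the robot as it stands. The module is installed in compiled form; this text tells all that it offers.
- The arm moves only by the tool send_rows, never from a script. Its argument "rows" is text: rows parted by semicolons, each of 7 numbers parted by spaces: the turn, a rotation vector about the tool's x, y, z in degrees, then the shift along the tool's x, y, z in mm, then the opening, from -1 (shut) to 1 (fully open). A call has 1 to 8 rows; each row is the pose to reach, as a shift and turn from the pose commanded when the call began, along the tool's axes at that moment; what a row does not reach only later rows make up. A row lasts 1/8 s, in which the tool goes at most 62.5 mm and 10.7 degrees, less where a joint would pass 70% of its speed; a pose out of reach is approached as far as the arm can. A call with a gripper value outside its range is refused whole. The fingers move at their own pace and stop on an object; "grip_force" is the grip in N (left out, the last holds). Time passes only in rows, so rows that repeat a pose let the fingers close. It gives the time, the measured TCP pose, the force, the opening and the grip force at its end, in the units of the state.
- ctrl.get_state(): the state, without advancing time (a new reading comes with each control period).
- ctrl.read_camera(name): name is "scene" or "top"; returns a dict with "color" (420x560x3 uint8, red, green, blue), "fx", "fy", "cx", "cy" (pixels), "extrinsics" (4x4, takes a point from world to camera coordinates). Camera axes: x right, y down, z forward; pixel columns grow to the right and rows downward; lengths in m; the calibration is good to about 2 mm. A picture is of the moment at which its call begins. There is no depth.
- ctrl.sign_off(): hands the job in; it is judged then, once.
Trained networks look in a picture, given as the dict that the camera call returned (one of the last four; its "shot" number tells which), for a name from the list of things; names that differ only in an ending like _2 or _b are one class to them, and where a whole thing is asked for, a point or a joint stands for the part that bears it (a point fixed in the world has none). Each returns a list of dicts, best first, with "p" (0 to 1); they miss things now and then, are a little off and sometimes report something else, mostly with a low value. They report only what shows in the picture. A call takes as long as a camera call.
- ctrl.look_for(picture, target): "position" ([x, y, z] in m, in the coordinates of the camera as it stood for that picture, good to about 4 mm: the middle of the surface that is visible of it).
The state is a dict: "time": time; "qpos": joint angles; "dq": joint speeds; "joint_efforts": joint torques, N m; "eef_pos": TCP position; "tcp_rot": TCP orientation; "contact_force": force on the tool from outside, world axes, zero at the start; "wrist_torque": the same for the moment, N m; "opening": opening from 0.0 (shut) to 1.0 (fully open); "finger_force": force on a finger pad.
Only numpy, scipy, OpenCV 4.12 (cv2) and the standard library are available. Lean on these libraries where they do the work, as an engineer would, in place of code of your own. Each camera call takes 0.05 s, during which the arm holds its last target. There are 200 camera calls.

TASK

Before airing the jar-warming box, pick up the yellow infrared thermometer and, from about 8 cm away, point its lens straight at the middle of the round black temperature spot on the box's front, holding it still for two seconds with the lid shut and without bumping the box, then lay it back flat and lengthwise on its blue pad. Then take the steel bar on the lid, lift the lid and finish while still holding it open at 45 degrees from shut: the lid falls shut if let go, so do not let go at the end. Never let go of the thermometer in the air, and leave the jars in the box and everything else on the worktop where they stand.

Things in the scene. Friction and masses are not known exactly. Their poses are not given: they have to be found in the camera images.
- thermometer: Loose handheld infrared thermometer, a yellow bar with a black nose, 130 mm long, 34 wide, 36 tall, 0.13 kg, flat underneath. Origin: centre of its underside. +x is the way its lens looks (along its length), z up. Straight yellow sides from x = -65 to +40 mm; its weight is centred near the origin, so grip it across y there.
- lens (a point): Lens of the thermometer, middle of its front end, 65 mm ahead of its origin and 20 mm above its underside; axes as the thermometer's, it looks along +x.
- pad: Fixed blue rubber pad, 155 x 76 mm, 6 mm thick, near the front edge of the worktop, where the thermometer lies at the start (lengthwise, along the pad's x). Origin: centre of its underside, on the worktop.
- warmer: Fixed white warming box, 170 mm deep (x), 180 wide (y), 120 tall, open on top under its grey lid. Origin: centre of its underside; its front, with the spot, looks along its own -x; it stands turned so that the front looks to the robot's right and a little to the robot.
- spot (a point): Centre of the round black temperature spot (50 mm across, thin bright rim) on the middle of the box's front face, 70 mm above the worktop. Axes as the box's: the face's outward normal is -x.
- hinge (a point): Middle of the lid's hinge line, at the top of the box's back, 85 mm behind its centre, 121 mm above the worktop. The hinge line runs along the box's y.
- lid (a joint): Opening angle of the lid in rad: 0 shut, 0.785 is 45 degrees, stop at 1.25. Hinged at the back, the front edge rises. About 0.35 kg, it falls shut from any angle. The grey lid plate is 174 x 184 mm, 12 thick.
- bar (a point): Middle of the lid's round steel handle bar: 12 mm thick, 100 long, parallel to the hinge line, a post at each end. Lid shut: 145 mm in front of the hinge line, 50 above it (171 above the worktop), 32 mm free under it. It moves on a circle about the hinge and can roll between the fingers, so the hand need not turn. At 45 degrees: 138 mm above the hinge line, 67 in front of it.
- honey: Loose honey jar with a black cap, 65 mm wide, 86 tall, inside the box. Leave alone.
- jam: Loose jar with a green cap, 74 mm wide, 84 tall, inside the box. Leave alone.
- spice: Loose small spice jar with a black cap, 41 mm wide, 105 tall. Origin at its underside. Leave alone.
- salt: Loose glass salt shaker with a grey top, 44 mm wide, 90 tall. Origin at its underside. Leave alone.
- timer: Loose round egg timer, red over cream, 69 mm wide, 54 tall. Origin at its underside. Leave alone.
- tea: Loose cream canister with a wooden lid, 77 mm wide, 110 tall. Origin at its underside. Leave alone.
- mug: Loose mug, green below and white above, 90x122 mm with its handle, 107 tall. Origin at its underside. Leave alone.

How it is judged:
By the outcome, as a careful person would: the job done as asked, in the order asked, and still so for the second after the job is handed in, while the arm keeps its last pose, push and grip.
It also fails if it takes over 67 s, if anything falls off the work surface, if the arm or the gripper's body presses on something with over 40 N, if the wrist force passes 120 N, or if a joint passes its speed limit or range.

## Working session

There is one attempt and no reset: what is moved stays moved. The work goes in short steps, Python scripts to look and compute and a tool call to move; the robot and the scene stay as the last step left them, time stands still between calls to the robot, and variables do not carry over. Pictures are saved under pics/ and viewed, at most 10 in all, crops included, and the job is handed in when it is done.

Besides the shell and the picture viewer there is one more tool, called after ">>>" as name(argument=value, ...) on one line, values as JSON. send_rows: Moves the arm, as the interface text tells. Its arguments: {"type":"object","properties":{"rows":{"type":"string"},"grip_force":{"type":"number"}},"required":["rows"]}

```bash
mkdir -p pics
cat > h.py <<'E'
import numpy as np, cv2
from plant import ctrl
from scipy.spatial.transform import Rotation as R
def shot(name,fn=None):
    p=ctrl.read_camera(name)
    if fn: cv2.imwrite('pics/'+fn,p['color'][:,:,::-1])
    return p
def find(p,t,n=2):
    E=np.array(p['extrinsics']); out=[]
    for d in ctrl.look_for(p,t)[:n]:
        c=np.array(d['position']); w=E[:3,:3].T@(c-E[:3,3])
        px=(p['fx']*c[0]/c[2]+p['cx'],p['fy']*c[1]/c[2]+p['cy'])
        out.append((round(d['p'],2),np.round(w,4),np.round(px,0)))
    return out
def ray(p,u,v):
    E=np.array(p['extrinsics']);d=E[:3,:3].T@np.array([(u-p['cx'])/p['fx'],(v-p['cy'])/p['fy'],1]);return -E[:3,:3].T@E[:3,3],d
def onz(p,u,v,z):
    o,d=ray(p,u,v);return o+d*(z-o[2])/d[2]
def proj(p,w):
    E=np.array(p['extrinsics']);c=E[:3,:3]@np.array(w)+E[:3,3];return np.array([p['fx']*c[0]/c[2]+p['cx'],p['fy']*c[1]/c[2]+p['cy']])
E
python3 - <<'E'
from h import *
s=ctrl.get_state();print({k:np.round(v,3) for k,v in s.items()}, ctrl.nose_length)
a=shot('scene','s1.png');b=shot('top','t1.png')
for p in (a,b):
    E=np.array(p['extrinsics']);print('cam',-E[:3,:3].T@E[:3,3])
    for t in ['thermometer','lens','pad','warmer','spot','hinge','bar','lid','spice','salt','timer','tea','mug']:
        print(t,find(p,t))
E
```

```text
{'time': np.float64(0.0), 'qpos': array([-1.266,  0.287,  1.578, -0.   ,  1.279, -0.15 ]), 'dq': array([-0.   , -0.002,  0.001,  0.001, -0.   ,  0.001]), 'joint_efforts': array([ 0.0000e+00, -4.0598e+01, -2.9262e+01, -0.0000e+00,  6.0000e-03,
        0.0000e+00]), 'eef_pos': array([ 0.296, -0.606,  0.252]), 'tcp_rot': array([ 0.974,  0.225, -0.   , -0.001]), 'contact_force': array([-0.051,  0.028, -0.012]), 'wrist_torque': array([-0.003, -0.016,  0.022]), 'finger_force': np.float64(0.0), 'opening': np.float64(1.004)} 0.022
cam [-0.2824119   0.87655869  1.16838334]
thermometer [(0.62, array([ 0.4079, -0.127 ,  0.043 ]), array([393., 195.]))]
lens [(0.72, array([ 0.4071, -0.1317,  0.0389]), array([394., 195.]))]
pad [(0.61, array([ 0.4014, -0.1023,  0.0046]), array([388., 208.]))]
warmer [(0.98, array([0.4534, 0.2809, 0.1319]), array([284., 230.])), (0.68, array([0.5703, 0.0379, 0.0658]), array([320., 186.]))]
spot [(0.59, array([0.4567, 0.2775, 0.1311]), array([285., 229.]))]
hinge [(0.95, array([0.4545, 0.2775, 0.1331]), array([285., 229.]))]
bar [(0.77, array([0.4886, 0.2629, 0.1358
[... 1167 characters left out ...]
, 0.5699, 0.0908]), array([146., 230.]))]
bar [(0.62, array([0.4949, 0.2568, 0.134 ]), array([262., 221.])), (0.42, array([0.4937, 0.2534, 0.1363]), array([264., 222.]))]
lid [(0.67, array([0.6525, 0.0278, 0.0748]), array([345., 167.])), (0.58, array([0.4964, 0.2575, 0.1313]), array([262., 221.]))]
spice [(0.55, array([0.5756, 0.031 , 0.1088]), array([346., 192.]))]
salt [(0.63, array([0.6528, 0.0281, 0.0744]), array([344., 167.]))]
timer [(0.9, array([0.4029, 0.5357, 0.0476]), array([162., 260.])), (0.66, array([0.5729, 0.0314, 0.1091]), array([346., 193.]))]
tea [(0.69, array([0.4846, 0.5698, 0.0921]), array([146., 228.]))]
mug [(0.59, array([0.5883, 0.5446, 0.0947]), array([156., 190.]))]
```

Run:
```python
import cv2
a=cv2.imread('pics/s1.png');b=cv2.imread('pics/t1.png')
cv2.imwrite('pics/sc.png',cv2.resize(a[130:350,150:450],(800,587),interpolation=cv2.INTER_CUBIC))
cv2.imwrite('pics/tc.png',cv2.resize(b[130:310,190:450],(800,554),interpolation=cv2.INTER_CUBIC))
```

```text
(no output)
```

View pics/sc.png

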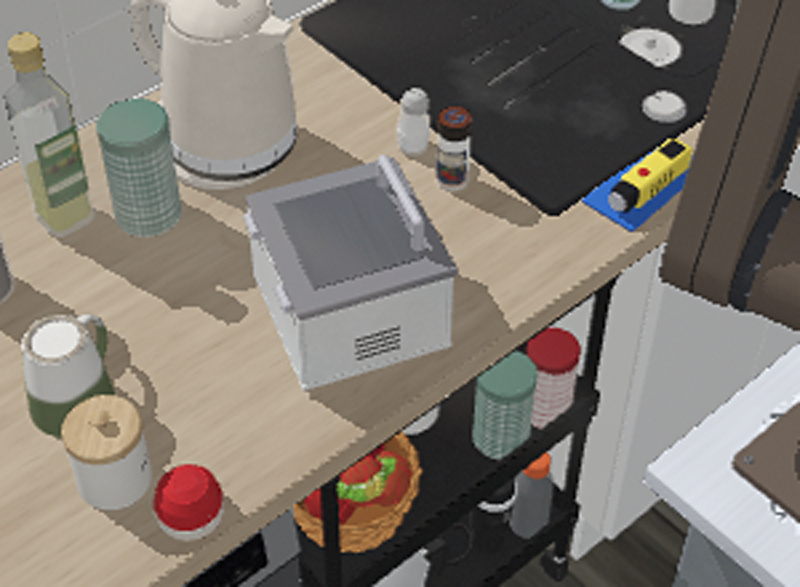

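View pics/tc.png

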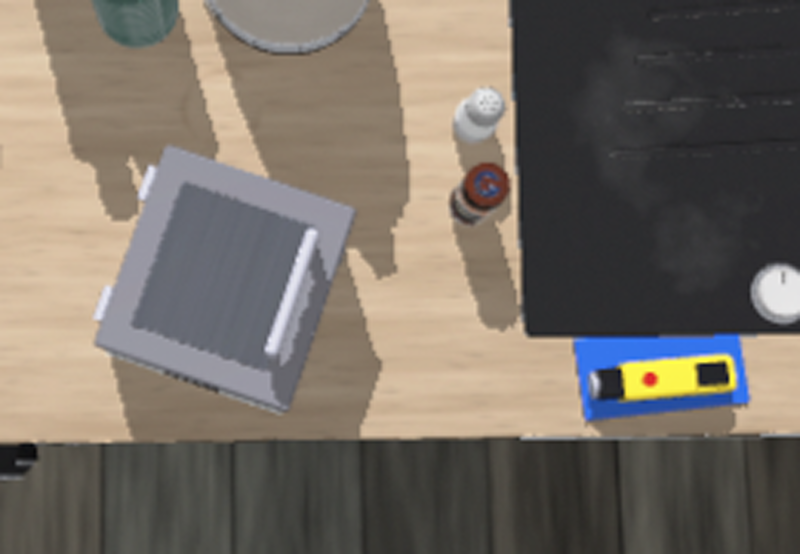

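The scene crop shows the box at about (350,260) with its bar on the right side of the lid. The yellow thermometer lies on the blue pad at about (655,175), nose towards the box. In the top crop the lid corners are at (168,148), (354,210), (288,410) and (97,345). The bar runs from (312,233) to (271,350), the thermometer from (592,384) to (735,373), and the spice and salt jars stand clear.

```bash
cat > m.py <<'E'
from h import *
from scipy.optimize import least_squares
a=shot('scene');b=shot('top')
def sub(p,pts,off,sc,ref=True):
    q=np.array(pts,np.float32)/sc+np.array(off,np.float32)-0.5*(1-1/sc)
    if ref:q=cv2.cornerSubPix(cv2.cvtColor(p['color'],cv2.COLOR_RGB2GRAY),q.reshape(-1,1,2).astype(np.float32),(3,3),(-1,-1),(3,40,.01)).reshape(-1,2)
    return q
def tri(u,v):
    A=[];B=[]
    (o1,d1),(o2,d2)=ray(b,*u),ray(a,*v)
    s=np.linalg.lstsq(np.c_[d1,-d2],o2-o1,rcond=None)[0]
    return np.round((o1+d1*s[0]+o2+d2*s[1])/2,4),round(np.linalg.norm(o1+d1*s[0]-o2-d2*s[1]),4)
S=800/260;S2=800/300
for ref in (False,True):
  T=sub(b,[(168,148),(354,210),(288,410),(97,345)],(190,130),S,ref)
  C=sub(a,[(247,200),(380,158),(457,268),(300,313)],(150,130),S2,ref)
  for u,v in zip(T,C): print('corner',u,v,*tri(u,v))
  def res(q,zs=(0.133,)):
    c,s=np.cos(q[2]),np.sin(q[2]);r=[]
    for (x,y),u,v in zip([(.087,.092),(-.087,.092),(-.087,-.092),(.087,-.092)],T,C):
      # corners: back-far etc; y sign: box +y
      w=[q[0]+c*x-s*(-y),q[1]+s*x+c*(-y),q[3]]
      r+=[*(proj(b,w)-u),*(proj(a,w)-v)]
    return np.array(r)
  f=least_squares(res,[.49,.26,1.25,.13],loss='soft_l1');q=f.x
  print('lid fit',q,np.degrees(q[2]),np.round(res(q),1))
for u,v in zip(sub(b,[(312,233),(271,350)],(190,130),S,False),sub(a,[(385,163),(418,245)],(150,130),S2,False)): print('bar end',*tri(u,v))
# colour segments
for nm,lo,hi in (('yellow',(22,120,120),(35,255,255)),('blue',(100,150,80),(125,255,255))):
  for p,n in ((b,'top'),(a,'scene')):
    m=cv2.inRange(cv2.cvtColor(p['color'],cv2.COLOR_RGB2HSV),lo,hi)
    k,l,st,ce=cv2.connectedComponentsWithStats(m);
    i=1+np.argmax(st[1:,4]*(ce[1:,0]>340));m=(l==i).astype(np.uint8)
    ct=max(cv2.findContours(m,0,1)[0],key=cv2.contourArea)
    r=cv2.minAreaRect(ct);bx=cv2.boxPoints(r)
    print(nm,n,st[i],ce[i].round(1))
    if n=='top': print([onz(b,*x,.042 if nm=='yellow' else .006)[:2].round(4) for x in bx], onz(b,*ce[i],.042 if nm=='yellow' else .006).round(4))
    if nm=='yellow': print(bx.round(1).tolist())
E
python3 m.py
```

```text
corner [244.26251 177.76251] [242.3125 204.6875] [0.6142 0.3049 0.1236] 0.0012
corner [304.7125 197.9125] [292.1875 188.9375] [0.562  0.1502 0.1275] 0.0149
corner [283.2625 262.9125] [321.0625 230.1875] [0.3873 0.2048 0.1309] 0.0015
corner [221.1875 241.7875] [262.1875 247.0625] [0.4437 0.3648 0.1322] 0.002
lid fit [0.50174875 0.25465312 1.23754395 0.12566097] 70.90604544571647 [-0.9 -1.4 -1.  -0.7  0.9 -1.2  4.9 -0.2  0.6  0.2  1.1  1.1 -0.9  0.1
 -0.1  2.2]
corner [243.5816  176.77344] [242.3125 204.6875] [0.6158 0.3056 0.1232] 0.0019
corner [304.57346 197.464  ] [292.1875 188.9375] [0.563  0.1501 0.1268] 0.0139
corner [280.99777 262.2839 ] [321.52652 232.4532 ] [0.3867 0.208  0.1249] 0.0054
corner [219.87804 241.53777] [260.649   248.47278] [0.4449 0.3688 0.1284] 0.0027
lid fit [0.50219093 0.25684748 1.22608045 0.12446959] 70.24923496508562 [-0.6 -0.7 -1.4 -0.5  0.4 -0.3  4.7  0.5  1.5  1.  -0.3 -0.2 -0.6 -0.3
  0.2  1.2]
bar end [0.5302 0.182  0.1632] 0.003
bar end [0.4361 0.2172 0.1348] 0.002
yellow top [391 246  38  14 331] [407.9 252.5]
[array([ 0.4277, -0.0987]), array([ 0.4358, -0.2013]), array([ 0.4034, -0.2022]), array([ 0.3955, -0.1   ])] [ 0.415  -0.1455  0.042 ]
[[390.8999938964844, 248.10000610351562], [427.3999938964844, 244.8000030517578], [428.5, 256.3999938964844], [392.0, 259.70001220703125]]
yellow scene [383 182  26  26 245] [396.2 193.8]
[[380.6000061035156, 197.60000610351562], [403.70001220703125, 179.5], [411.5, 189.5], [388.5, 207.60000610351562]]
blue top [377 238  56  28 676] [401.6 249.4]
[array([ 0.4557, -0.068 ]), array([ 0.4709, -0.222 ]), array([ 0.3951, -0.2255]), array([ 0.3802, -0.0729])] [ 0.4262 -0.1387  0.006 ]
blue scene [369 191  39  26 266] [386. 205.]
```

```bash
cat > ov.py <<'E'
from h import *
from scipy.optimize import least_squares
a=shot('scene');b=shot('top')
S=800/260;S2=800/300
f=lambda P,o,s:np.array(P)/s+np.array(o)-.5*(1-1/s)
T=f([(168,148),(354,210),(288,410),(97,345)],(190,130),S);C=f([(247,200),(380,158),(457,268),(300,313)],(150,130),S2)
TB=f([(312,233),(271,350)],(190,130),S);CBo=f([(308,385),(450,345)],(150,130),S2)
def W(q,x,y,z):
    c,s=np.cos(q[2]),np.sin(q[2]);return [q[0]+c*x-s*y,q[1]+s*x+c*y,z]
LC=[(.087,-.092),(-.087,-.092),(-.087,.092),(.087,.092)]
def res(q):
    r=[]
    for i,(x,y) in enumerate(LC):
        w=W(q,x,y,.133); r+=[*(proj(b,w)-T[i])]
        if i!=1:r+=[*(proj(a,w)-C[i])]
    for s,u in zip((-1,1),TB): r+=[*(proj(b,W(q,-.06,s*.05,.171))-u)]
    r+=[*(proj(a,W(q,.085,.09,0))-CBo[0]),*(proj(a,W(q,-.085,.09,0))-CBo[1])]
    return np.array(r)
# y sign: with yaw 1.24, box +y points to world -x (near robot)
q=least_squares(res,[.5,.255,1.24],loss='soft_l1').x
print(q,np.degrees(q[2]),res(q).round(1))
ims=[]
for p,(x0,y0) in ((b,(205,165)),(a,(232,175))):
    k=5;im=cv2.resize(p['color'][y0:y0+110,x0:x0+110,::-1],None,fx=k,fy=k,interpolation=cv2.INTER_CUBIC)[:, :]
    L=lambda w:tuple(int(t) for t in ((proj(p,w)-(x0,y0)+.5)*k-.5))
    for z,h,d in ((.133,.092,.087),(0,.09,.085)):
        P=[L(W(q,sx*d,sy*h,z)) for sx,sy in ((1,-1),(-1,-1),(-1,1),(1,1))]
        cv2.polylines(im,[np.array(P)],True,(0,0,255) if z else (0,255,0),1)
    cv2.line(im,L(W(q,-.06,-.05,.171)),L(W(q,-.06,.05,.171)),(255,0,255),1)
    ims.append(cv2.resize(im,(400,400)) if 0 else im)
o=np.hstack(ims);cv2.imwrite('pics/ov%s.png'%__import__('sys').argv[1],cv2.resize(o,(800,400)))
sp=np.array(W(q,-.085,0,.07));print('spot',sp,'bar',W(q,-.06,0,.171),'hinge',W(q,.085,0,.121))
n=np.array([np.cos(q[2]),np.sin(q[2]),0]);g=sp-.145*n;print('therm centre',g,np.hypot(*g[:2]))
E
python3 ov.py 1
```

```text
[0.50099525 0.25520676 1.23330272] 70.66304051192112 [-1.1 -1.9 -1.1 -2.4  1.  -1.2  0.3  0.5  1.1 -0.3 -1.5 -0.  -0.4  0.6
  0.5  0.6  1.3 -0.1 -0.7  3.4  1.2  1.3]
spot [0.47284978 0.17500182 0.07      ] bar [np.float64(0.4811278582426338), np.float64(0.19859151149222165), 0.171] hinge [np.float64(0.5291407130550567), np.float64(0.3354117065394485), 0.121]
therm centre [0.42483693 0.03818163 0.07      ] 0.42654923460851657
```

View pics/ov1.png

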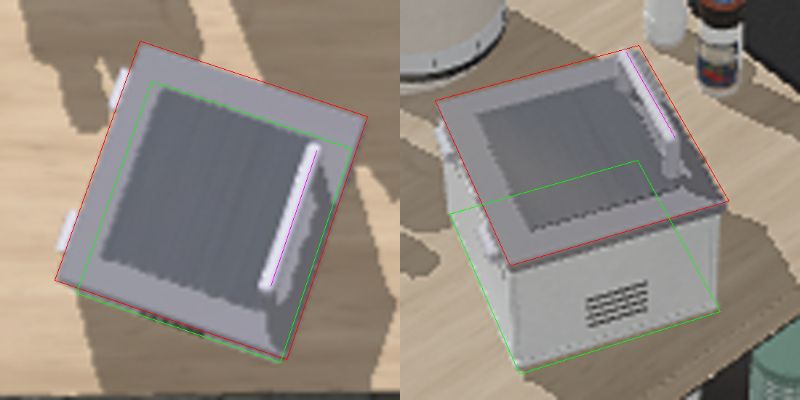

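The lid outline fits in both views to 1–2 px, and the heights agree with the text. Next I set up a move helper.

```bash
cat > go.py <<'E'
from h import *
import sys
# usage: go.py x y z xyaw [tilt about tool y deg]
def pose(xyaw,tilt=0):
    a=np.radians(xyaw);x=np.array([np.cos(a),np.sin(a),0]);z=np.array([0,0,-1.]);y=np.cross(z,x)
    return R.from_matrix(np.c_[x,y,z])*R.from_euler('y',tilt,degrees=True)
def delta(x,y,z,xyaw,tilt=0):
    s=ctrl.get_state();r=R.from_quat(s['tcp_rot'])
    d=r.inv().apply(np.array([x,y,z])-s['eef_pos'])*1000
    rv=(r.inv()*pose(xyaw,tilt)).as_rotvec(degrees=True)
    return np.round(rv,1),np.round(d,1)
if __name__=='__main__':
    s=ctrl.get_state();print('t',s['time'],np.round(s['eef_pos'],4),R.from_quat(s['tcp_rot']).as_matrix()[:,0].round(3),np.round(s['qpos'],2))
    for w in ' '.join(sys.argv[1:]).split(','): print(*delta(*map(float,w.split())))
E
python3 go.py .4146 -.138 .12 94.5
```

```text
t 1.6 [ 0.2965 -0.6064  0.2533] [ 0.898  0.439 -0.   ] [-1.27  0.29  1.58 -0.    1.28 -0.15]
[ -0.    0.  -68.4] [ 311.8 -368.9  133.3]
```

>>> send_rows(rows="0 0 -10 45 -53 19 1;0 0 -20 90 -106 38 1;0 0 -30 135 -159 57 1;0 0 -40 180 -213 76 1;0 0 -50 225 -266 95 1;0 0 -60 270 -319 115 1;0 0 -68.4 312 -369 133 1;0 0 -68.4 312 -369 133 1")

```text
time: 2.6
eef_pos: [0.4149, -0.1373, 0.1207]
tcp_rot: [0.679, 0.734, 0.0, 0.001]
contact_force: [-0.1, -0.6, -0.0]
opening: 0.999
finger_force: 0.0
```

>>> send_rows(rows="0 0 -68.4 0 0 0 1")

```text
time: 2.72
eef_pos: [0.4137, -0.1346, 0.119]
tcp_rot: [0.603, 0.798, 0.0, -0.002]
contact_force: [0.1, -0.8, 0.6]
opening: 1.001
finger_force: 0.0
```

>>> send_rows(rows="0 0 0 0 0 0 1")

```text
time: 2.85
eef_pos: [0.4147, -0.1383, 0.1208]
tcp_rot: [0.607, 0.794, -0.0, 0.0]
contact_force: [1.1, 0.7, -0.5]
opening: 0.999
finger_force: 0.0
```

```bash
python3 go.py .4146 -.138 .12 94.5,.4146 -.138 .033 94.5
python3 - <<'E'
from h import *
b=shot('top','t2.png');print(find(b,'thermometer'),find(b,'lens'))
a=shot('scene');
o=np.hstack([cv2.resize(b['color'][200:300,350:450,::-1],(400,400),interpolation=2),cv2.resize(a['color'][140:240,340:440,::-1],(400,400),interpolation=2)]);cv2.imwrite('pics/pick.png',o)
E
```

```text
t 2.85 [ 0.4147 -0.1383  0.1208] [-0.262  0.965 -0.   ] [-0.55 -0.09  2.25 -0.    0.99 -0.82]
[ 0.   0.  10.7] [ 0.3 -0.   0.8]
[ 0.   0.  10.7] [ 0.3 -0.1 87.8]
[(0.8, array([ 0.4113, -0.1125,  0.0382]), array([396., 254.]))] [(0.9, array([ 0.4114, -0.1156,  0.0433]), array([397., 254.])), (0.47, array([ 0.4312, -0.1057,  0.0067]), array([390., 248.]))]
```

View pics/pick.png

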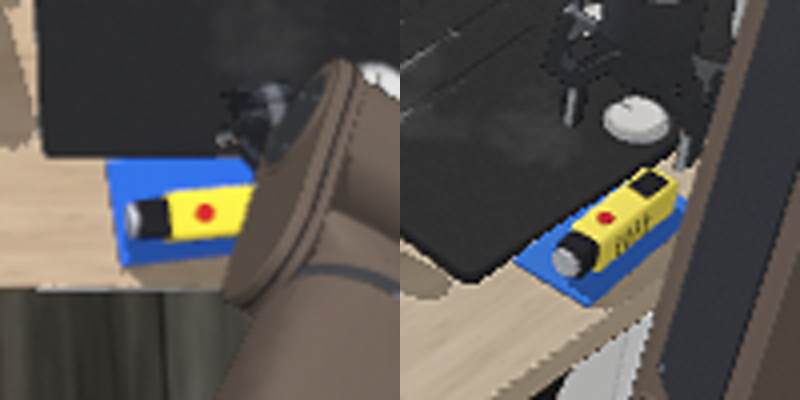

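The thermometer lies untouched on the pad. The open fingers show above it, at about (575,110) and (690,150) in the right half.

Run:
```python
from h import *
s=ctrl.get_state();r=R.from_quat(s['tcp_rot'])
a=shot('scene');b=shot('top')
for o in ([0,.045,.009],[0,-.045,.009],[0,0,0.009]):
    w=s['eef_pos']+r.apply(o);print(w.round(3),'scene crop',((proj(a,w)-(340,140))*4+(400,0)).round(),'top crop',((proj(b,w)-(350,200))*4).round())
for u in (.04,.065):
  for w in ([.4146-.078*u,-.138+.997*u,.026],): print('expected nose', ((proj(a,w)-(340,140))*4+(400,0)).round(),((proj(b,w)-(350,200))*4).round())
```

```text
[ 0.458 -0.128  0.112] scene crop [576. 120.] top crop [233. 138.]
[ 0.371 -0.152  0.112] scene crop [682. 164.] top crop [276. 270.]
[ 0.415 -0.14   0.112] scene crop [628. 142.] top crop [255. 204.]
expected nose [581. 248.] [158. 217.]
expected nose [561. 264.] [123. 220.]
```

The projections match the picture, both the fingers and the nose, so I descend and grip.

>>> send_rows(rows="0 0 10.7 0 0 10 1;0 0 10.7 0 0 30 1;0 0 10.7 0 0 50 1;0 0 10.7 0 0 70 1;0 0 10.7 0 0 82 1;0 0 10.7 0 0 88 1;0 0 10.7 0 0 88 1;0 0 10.7 0 0 88 0.3", grip_force=35)

```text
time: 4.15
eef_pos: [0.415, -0.1393, 0.0333]
tcp_rot: [0.679, 0.734, 0.0, 0.001]
contact_force: [-0.1, -0.1, -0.3]
opening: 0.817
finger_force: 0.0
```

>>> send_rows(rows="0 0 0 0 0 0 -1;0 0 0 0 0 0 -1;0 0 0 0 0 0 -1;0 0 0 0 0 0 -1;0 0 0 0 0 0 -1", grip_force=40)

```text
time: 4.78
eef_pos: [0.4149, -0.1392, 0.0332]
tcp_rot: [0.679, 0.734, 0.0, 0.0]
contact_force: [-0.8, 0.2, 6.0]
opening: 0.391
finger_force: 41.8
```

```bash
python3 go.py .4146 -.138 .033 94.5
python3 - <<'E'
from h import *
b=shot('top');a=shot('scene')
o=np.hstack([cv2.resize(b['color'][200:300,350:450,::-1],(400,400),interpolation=2),cv2.resize(a['color'][140:240,340:440,::-1],(400,400),interpolation=2)]);cv2.imwrite('pics/grip.png',o)
E
```

```text
t 4.775 [ 0.4149 -0.1392  0.0332] [-0.078  0.997 -0.001] [-0.56  0.08  2.28  0.    0.78 -0.63]
[0. 0. 0.] [ 1.2 -0.2  0.2]
```

View pics/grip.png

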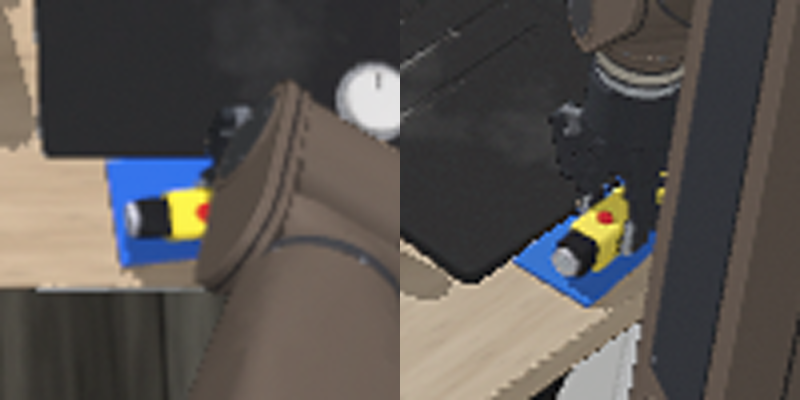

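Both views show the thermometer gripped (41.8 N, opening 0.39), with its nose still at (135,217) and not shifted. I lift straight up first.

>>> send_rows(rows="0 0 0 0 0 -8 -1;0 0 0 0 0 -25 -1;0 0 0 0 0 -45 -1;0 0 0 0 0 -60 -1;0 0 0 0 0 -67 -1;0 0 0 0 0 -67 -1")

```text
time: 5.62
eef_pos: [0.4145, -0.139, 0.0999]
tcp_rot: [0.679, 0.734, 0.0, 0.0]
contact_force: [-0.2, 0.6, -1.3]
opening: 0.39
finger_force: 41.1
```

```bash
python3 go.py .45 -.05 .10 82.5,.4245 .0372 .0773 70.7
```

```text
t 5.625 [ 0.4145 -0.139   0.0999] [-0.078  0.997 -0.   ] [-0.56 -0.05  2.26 -0.    0.94 -0.63]
[ 0.  0. 12.] [85.9 42.4 -0.1]
[ 0.   0.  23.8] [174.9  23.8  22.5]
```

>>> send_rows(rows="0 0 3 22 14 0 -1;0 0 7 52 30 0 -1;0 0 12 86 40 0 -1;0 0 17 116 36 5 -1;0 0 21 145 29 12 -1;0 0 23.8 166 25 20 -1;0 0 23.8 174.9 23.8 22.5 -1;0 0 23.8 174.9 23.8 22.5 -1")

```text
time: 6.62
eef_pos: [0.4241, 0.0375, 0.0767]
tcp_rot: [0.815, 0.579, -0.0, -0.0]
contact_force: [-0.2, -0.8, -1.1]
opening: 0.391
finger_force: 41.1
```

```bash
python3 go.py .4245 .0372 .0773 70.7; python3 ov.py 2 >/dev/null
python3 - <<'E'
from h import *
b=shot('top');a=shot('scene')
print(find(b,'lens'),find(b,'thermometer'),find(a,'lens'),find(a,'thermometer'),find(a,'spot'))
s=ctrl.get_state();r=R.from_quat(s['tcp_rot']);w=s['eef_pos']+r.apply([.066,0,.0073]);print('lens est',w,proj(b,w),proj(a,w))
sp=[.4728,.175,.07];print('spot px',proj(b,sp),proj(a,sp))
B=b['color'][:,:,::-1].copy();A=a['color'][:,:,::-1].copy()
o=np.hstack([cv2.resize(B[160:280,250:370],(400,400),interpolation=2),cv2.resize(A[140:260,260:380],(400,400),interpolation=2)])
k=400/120
for p,x0,y0,off in ((b,250,160,0),(a,260,140,400)):
    for q,c in ((w,(0,0,255)),(sp,(255,0,255))):
        u=(proj(p,q)-(x0,y0)+.5)*k;cv2.circle(o,(int(u[0]+off),int(u[1])),3,c,1)
cv2.imwrite('pics/aim.png',o)
E
```

```text
t 6.625 [0.4241 0.0375 0.0767] [ 0.329  0.944 -0.   ] [-0.15 -0.04  2.29 -0.    0.88  0.18]
[-0.1  0.   0.1] [-0.1  0.5 -0.6]
[(0.59, array([0.4369, 0.0817, 0.086 ]), array([328., 244.]))] [(0.32, array([ 0.4217, -0.1652,  0.0065]), array([411., 251.]))] [(0.78, array([0.4283, 0.0614, 0.0784]), array([347., 211.]))] [] [(0.61, array([0.4572, 0.2772, 0.1343]), array([285., 228.])), (0.27, array([0.4907, 0.2626, 0.1322]), array([281., 219.]))]
lens est [0.44651498 0.09924272 0.07002418] [320.80621357 241.31656051] [333.11614322 215.69031056]
spot px [292.85653051 232.04094725] [308.19994888 222.96844279]
```

View pics/aim.png

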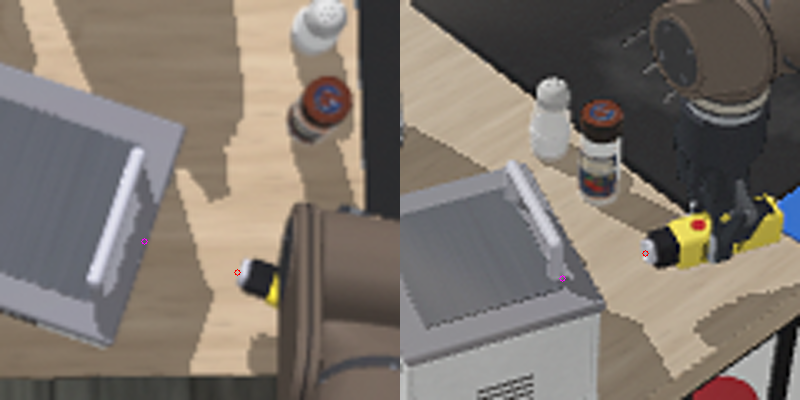

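The thermometer hangs level, facing the box, with its lens at about (243,268) in the left view and (647,252) in the right, as predicted to within about 1 px. I check the lateral aim once more from these sharper corners.

Run:
```python
from h import *
b=shot('top')
P=lambda u,v,z:onz(b,u/(10/3)+250-.35,v/(10/3)+160-.35,z)[:2]
n=np.array([.331,.9436]);t=np.array([-n[1],n[0]]);sp=np.array([.4728,.175])
c1,c2=P(184,125,.133),P(110,345,.131);e1,e2=P(137,150,.175),P(94,281,.175)
for nm,p,q in(('edge',c1,c2),('bar',e1,e2)):
    m=(p+q)/2;d=q-p;print(nm,p,q,'mid rel spot: along n %.4f lateral %.4f'%((m-sp)@n,(m-sp)@t),'len',np.hypot(*d),'normal yaw',np.degrees(np.arctan2(-d[0],d[1]))-0, np.degrees(np.arctan2(d[1],d[0])))
```

```text
edge [0.55778412 0.14495696] [0.38616047 0.20584919] mid rel spot: along n 0.0001 lateral 0.0009 len 0.18210585518182737 normal yaw 70.46527072537842 160.46527072537842
bar [0.53117782 0.18433735] [0.43217801 0.21829106] mid rel spot: along n 0.0278 lateral 0.0003 len 0.10466047678179592 normal yaw 71.0697045466692 161.06970454666921
```

>>> send_rows(rows="0 0 0 2 0 -0.5 -1;0 0 0 2 0 -0.5 -1;0 0 0 2 0 -0.5 -1;0 0 0 2 0 -0.5 -1;0 0 0 2 0 -0.5 -1;0 0 0 2 0 -0.5 -1;0 0 0 2 0 -0.5 -1;0 0 0 2 0 -0.5 -1")

```text
time: 8.12
eef_pos: [0.4251, 0.0392, 0.0777]
tcp_rot: [0.816, 0.579, 0.0, 0.0]
contact_force: [-0.2, -0.3, -1.6]
opening: 0.391
finger_force: 41.1
```

>>> send_rows(rows="0 0 0 0 0 0 -1;0 0 0 0 0 0 -1;0 0 0 0 0 0 -1;0 0 0 0 0 0 -1;0 0 0 0 0 0 -1;0 0 0 0 0 0 -1;0 0 0 0 0 0 -1;0 0 0 0 0 0 -1")

```text
time: 9.12
eef_pos: [0.4251, 0.0392, 0.0776]
tcp_rot: [0.816, 0.579, -0.0, -0.0]
contact_force: [0.5, -0.1, -1.0]
opening: 0.392
finger_force: 41.1
```

>>> send_rows(rows="0 0 0 0 0 0 -1;0 0 0 0 0 0 -1;0 0 0 0 0 0 -1;0 0 0 0 0 0 -1;0 0 0 0 0 0 -1;0 0 0 0 0 0 -1;0 0 0 0 0 0 -1;0 0 0 0 0 0 -1")

```text
time: 10.12
eef_pos: [0.4251, 0.0392, 0.0776]
tcp_rot: [0.816, 0.579, 0.0, 0.0]
contact_force: [0.0, -0.6, -1.2]
opening: 0.391
finger_force: 41.1
```

```bash
python3 go.py .45 -.05 .10 82.5,.42 -.142 .10 95.3,.42 -.142 .045 95.3
```

```text
t 10.125 [0.4251 0.0392 0.0776] [0.331 0.944 0.   ] [-0.15 -0.04  2.29  0.    0.89  0.19]
[  0.   -0.  -11.8] [-75.9  52.9 -22.4]
[  0.   -0.  -24.6] [-172.7   55.   -22.4]
[  0.   -0.  -24.6] [-172.7   55.    32.6]
```

Held for about 2.8 s. Now I carry it back over the pad.

>>> send_rows(rows="0 0 -3 -15 12 -10 -1;0 0 -7 -45 35 -22 -1;0 0 -12 -80 54 -22 -1;0 0 -17 -115 58 -22 -1;0 0 -22 -145 57 -22 -1;0 0 -24.6 -165 55 -22 -1;0 0 -24.6 -172.7 55 -22 -1;0 0 -24.6 -172.7 55 -22 -1")

```text
time: 11.12
eef_pos: [0.42, -0.1421, 0.0997]
tcp_rot: [0.674, 0.739, 0.0, -0.0]
contact_force: [0.4, 0.4, -1.5]
opening: 0.387
finger_force: 41.1
```

```bash
python3 go.py .42 -.142 .0335 95.3
```

```text
t 11.125 [ 0.42   -0.1421  0.0997] [-0.091  0.996  0.   ] [-0.56 -0.04  2.24  0.    0.94 -0.65]
[ 0.  -0.  -0.1] [ 0.1  0.  66.2]
```

>>> send_rows(rows="0 0 0 0 0 20 -1;0 0 0 0 0 40 -1;0 0 0 0 0 55 -1;0 0 0 0 0 62 -1;0 0 0 0 0 65 -1;0 0 0 0 0 66 -1;0 0 0 0 0 66.5 -1;0 0 0 0 0 66.5 -1")

```text
time: 12.12
eef_pos: [0.4202, -0.1422, 0.0335]
tcp_rot: [0.674, 0.739, 0.0, 0.0]
contact_force: [-0.0, -0.7, -1.6]
opening: 0.391
finger_force: 41.1
```

>>> send_rows(rows="0 0 0 0 0 0.4 -1;0 0 0 0 0 0.8 -1;0 0 0 0 0 0.8 -1")

```text
time: 12.5
eef_pos: [0.4202, -0.1422, 0.0332]
tcp_rot: [0.674, 0.739, -0.0, -0.0]
contact_force: [-2.4, 1.2, 5.9]
opening: 0.395
finger_force: 42.1
```

Contact at the same height as at the grasp, with 5.9 N upward, so it rests on the pad. Release by opening only part way at first.

>>> send_rows(rows="0 0 0 0 0 0 0;0 0 0 0 0 0 0.3;0 0 0 0 0 0 1;0 0 0 0 0 0 1;0 0 0 0 0 0 1;0 0 0 0 0 0 1")

```text
time: 13.25
eef_pos: [0.4199, -0.142, 0.0323]
tcp_rot: [0.674, 0.739, -0.0, -0.0]
contact_force: [0.1, -0.4, 0.4]
opening: 1.0
finger_force: 0.0
```

>>> send_rows(rows="0 0 0 0 0 -10 1;0 0 0 0 0 -30 1;0 0 0 0 0 -70 1;0 0 0 0 0 -120 1;0 0 0 0 0 -170 1;0 0 0 0 0 -210 1;0 0 0 0 0 -217 1")

```text
time: 14.12
eef_pos: [0.4213, -0.1428, 0.2536]
tcp_rot: [0.674, 0.739, 0.001, 0.004]
contact_force: [0.4, -0.6, 0.0]
opening: 1.002
finger_force: 0.0
```

```bash
python3 go.py .47 .09 .25 120,.4818 .2009 .25 160.7
python3 - <<'E'
from h import *
b=shot('top');a=shot('scene')
o=np.hstack([cv2.resize(b['color'][200:300,350:450,::-1],(400,400),interpolation=2),cv2.resize(a['color'][140:240,340:440,::-1],(400,400),interpolation=2)]);cv2.imwrite('pics/laid.png',o)
E
```

```text
t 14.125 [ 0.4213 -0.1428  0.2536] [-0.092  0.996 -0.005] [-0.56 -0.25  2.12  0.    1.26 -0.65]
[  0.3   0.4 -24.7] [227.3  70.    3. ]
[  0.2   0.5 -65.4] [336.6  92.    2.6]
```

View pics/laid.png

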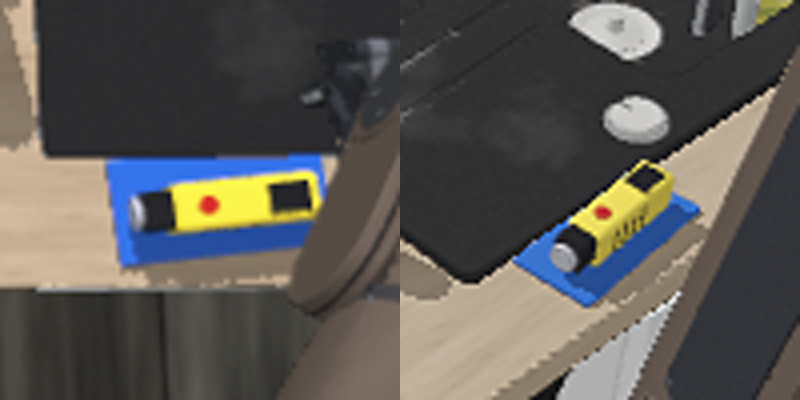

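The thermometer lies flat and lengthwise on the pad, nose at (150,212) in the left view, within the blue. Next, to the bar.

>>> send_rows(rows="0 0 -8 40 12 3 1;0 0 -16 85 25 3 1;0 0 -25 130 38 3 1;0 0 -35 180 52 3 1;0 0 -45 230 66 3 1;0 0 -55 280 80 3 1;0.2 0.5 -65.4 325 90 3 1;0.2 0.5 -65.4 336.6 92 3 1")

```text
time: 15.22
eef_pos: [0.4792, 0.2035, 0.2436]
tcp_rot: [0.166, 0.986, 0.001, -0.007]
contact_force: [1.1, -1.1, 0.0]
opening: 1.0
finger_force: 0.0
```

```bash
python3 go.py .4816 .2000 .2 160.7,.4816 .2000 .174 160.7;  python3 - <<'E'
from h import *
s=ctrl.get_state();r=R.from_quat(s['tcp_rot'])
b=shot('top');a=shot('scene')
n=np.array([.331,.9436,0]);t=np.array([-n[1],n[0],0]);m=np.array([.4816,.2,.171])
o=np.hstack([cv2.resize(b['color'][160:280,210:330,::-1],(400,400),interpolation=2),cv2.resize(a['color'][140:260,230:350,::-1],(400,400),interpolation=2)]);k=400/120
for p,x0,y0,off in ((b,210,160,0),(a,230,140,400)):
    L=lambda q:tuple(int(v) for v in (proj(p,q)-(x0,y0)+.5)*k+(off,0))
    cv2.line(o,L(m-.05*t),L(m+.05*t),(0,0,255),1)
    for y in (-.0425,.0425): cv2.circle(o,L(s['eef_pos']+r.apply([0,y,.009])),4,(0,255,0),1)
cv2.imwrite('pics/bar.png',o)
E
```

```text
t 15.225 [0.4792 0.2035 0.2436] [-0.945  0.328  0.013] [ 0.2  -0.04  1.96  0.01  1.24 -1.03]
[-0.  -0.7  0.2] [-4.  -2.5 43.5]
[-0.  -0.7  0.2] [-4.3 -2.5 69.5]
```

View pics/bar.png

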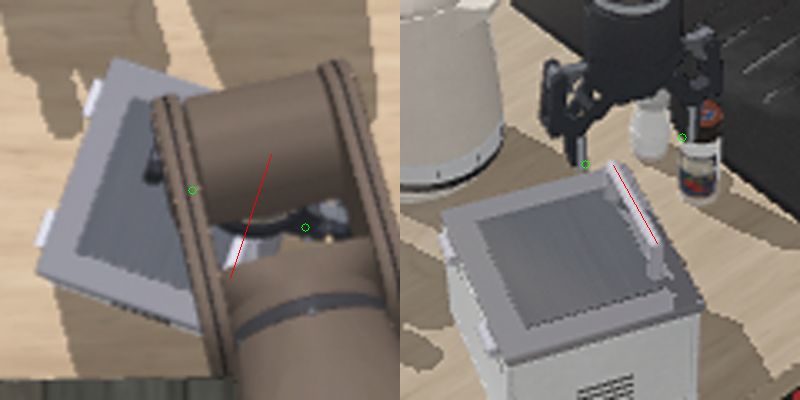

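In the right view the red bar estimate lies on the bar, within about 3 px of its middle, and the fingers straddle it at (585,163) and (682,138). I descend and close gently.

>>> send_rows(rows="0 -0.7 0 -4 -2.5 15 1;0 -0.7 0 -4 -2.5 35 1;0 -0.7 0 -4 -2.5 50 1;0 -0.7 0 -4 -2.5 62 1;0 -0.7 0 -4 -2.5 69 1;0 -0.7 0 -4 -2.5 69 1", grip_force=20)

```text
time: 16.08
eef_pos: [0.4827, 0.1981, 0.1769]
tcp_rot: [0.168, 0.986, 0.0, 0.001]
contact_force: [-0.1, -0.7, 0.1]
opening: 1.0
finger_force: 0.0
```

```bash
python3 go.py .4816 .2000 .174 160.7
```

```text
t 16.075 [0.4827 0.1981 0.1769] [-0.944  0.331 -0.003] [ 0.2   0.02  2.02 -0.    1.1  -1.04]
[ 0.1  0.2 -0. ] [1.7 1.4 2.9]
```

>>> send_rows(rows="0 0 0 0 0 0 0;0 0 0 0 0 0 -0.5;0 0 0 0 0 0 -1;0 0 0 0 0 0 -1;0 0 0 0 0 0 -1;0 0 0 0 0 0 -1;0 0 0 0 0 0 -1;0 0 0 0 0 0 -1")

```text
time: 17.08
eef_pos: [0.4832, 0.1991, 0.1776]
tcp_rot: [0.168, 0.986, 0.002, 0.002]
contact_force: [1.8, 5.8, 0.1]
opening: 0.134
finger_force: 21.2
```

```bash
python3 go.py .4816 .2000 .174 160.7; python3 -c "
from h import *
s=ctrl.get_state();r=R.from_quat(s['tcp_rot']);print('tool force',r.inv().apply(s['contact_force']))"
```

```text
t 17.075 [0.4832 0.1991 0.1776] [-0.944  0.331 -0.004] [ 0.2   0.02  2.02  0.    1.09 -1.04]
[ 0.2  0.2 -0. ] [1.8 0.3 3.6]
tool force [ 0.21262431  6.08834149 -0.02746608]
```

Gripped at an opening of 11.4 mm, which matches the bar's 12 mm. I settle the grip 3 mm lower, then tighten.

>>> send_rows(rows="0.2 0.2 0 1 1 2 -1;0.2 0.2 0 1 1 3 -1;0.2 0.2 0 1 1 3 -1;0.2 0.2 0 1 1 3 -1", grip_force=45)

```text
time: 17.58
eef_pos: [0.4833, 0.1992, 0.1776]
tcp_rot: [0.167, 0.986, -0.001, 0.001]
contact_force: [-3.8, 0.0, 11.7]
opening: 0.123
finger_force: 44.2
```

```bash
python3 go.py .4816 .2000 .174 160.7; python3 -c "
from h import *
s=ctrl.get_state();r=R.from_quat(s['tcp_rot']);print('tool force',r.inv().apply(s['contact_force']),s['finger_force'],s['opening'])"
```

```text
t 17.575 [0.4833 0.1992 0.1776] [-0.944  0.33  -0.002] [ 0.2   0.03  2.01 -0.    1.1  -1.03]
[-0.1  0.1  0. ] [1.9 0.2 3.6]
tool force [  3.52852049  -1.23143656 -11.67599482] 44.22605752944946 0.12258567257523961
```

>>> send_rows(rows="0 0 0 -1 2.8 -10 -1;0 0 0 -1 6 -18 -1;0 0 0 -1 9.6 -25 -1;0 0 0 -1 13.6 -32 -1;0 0 0 -1 17.9 -39 -1;0 0 0 -1 22.5 -45.4 -1;0 0 0 -1 27.5 -51.7 -1;0 0 0 -1 32.9 -57.7 -1")

```text
time: 18.58
eef_pos: [0.494, 0.229, 0.233]
tcp_rot: [0.167, 0.986, -0.004, -0.001]
contact_force: [-1.4, -7.6, 1.3]
opening: 0.12
finger_force: 43.8
```

```bash
cat > lid.py <<'E'
from h import *
s=ctrl.get_state();n=np.array([.331,.9436]);d=(s['eef_pos'][:2]-[.4833,.1992])@n*1000;z=(s['eef_pos'][2]-.1776)*1000
print('dn %.1f dz %.1f'%(d,z),'angle',np.degrees(np.arctan2(50+z,145-d))-19.03,'r',np.hypot(50+z,145-d),'force',R.from_quat(s['tcp_rot']).inv().apply(s['contact_force']),s['finger_force'],s['opening'])
E
python3 lid.py
```

```text
dn 31.6 dz 55.4 angle 23.869993436517845 r 154.80040919803082 force [-1.16513906 -7.61192866 -1.20410185] 43.781819343566895 0.12010798310093314
```

>>> send_rows(rows="0 0 0 0 5.6 -5.7 -1;0 0 0 0 11.5 -11.1 -1;0 0 0 0 17.7 -16.2 -1;0 0 0 0 24.2 -21 -1;0 0 0 0 30.9 -25.4 -1;0 0 0 0 37.8 -29.5 -1;0 0 0 0 44.9 -33.2 -1;0 0 0 0 44.9 -33.2 -1")

```text
time: 19.58
eef_pos: [0.5095, 0.2723, 0.2697]
tcp_rot: [0.167, 0.986, -0.002, 0.001]
contact_force: [-4.1, -6.7, 10.0]
opening: 0.123
finger_force: 44.7
```

```bash
python3 lid.py
python3 - <<'E'
from h import *
b=shot('top');a=shot('scene')
k=400/130
o=np.hstack([cv2.resize(b['color'][150:280,200:330,::-1],(400,400),interpolation=2),cv2.resize(a['color'][120:250,220:350,::-1],(400,400),interpolation=2)])
n=np.array([.331,.9436,0]);t=np.array([-n[1],n[0],0]);h=np.array([.4736,.1768,.121])+.17*n
for deg,c in ((40,(0,255,0)),(45,(0,0,255)),(50,(255,0,0))):
    A=np.radians(deg);e=-n*np.cos(A)+[0,0,np.sin(A)];m=n*np.sin(A)+[0,0,np.cos(A)]
    P=[h+e*u+t*v+m*.012 for u,v in ((-.002,-.092),(.172,-.092),(.172,.092),(-.002,.092))]
    for p,x0,y0,off in ((b,200,150,0),(a,220,120,400)):
        cv2.polylines(o,[np.array([((proj(p,q)-(x0,y0)+.5)*k+(off,0)).astype(int) for q in P])],True,c,1)
cv2.imwrite('pics/open.png',o)
E
```

```text
dn 77.7 dz 92.1 angle 45.61284625346734 r 157.20492907956137 force [  1.67211972  -7.67389253 -10.0139755 ] 44.673964977264404 0.12334227677611276
```

View pics/open.png

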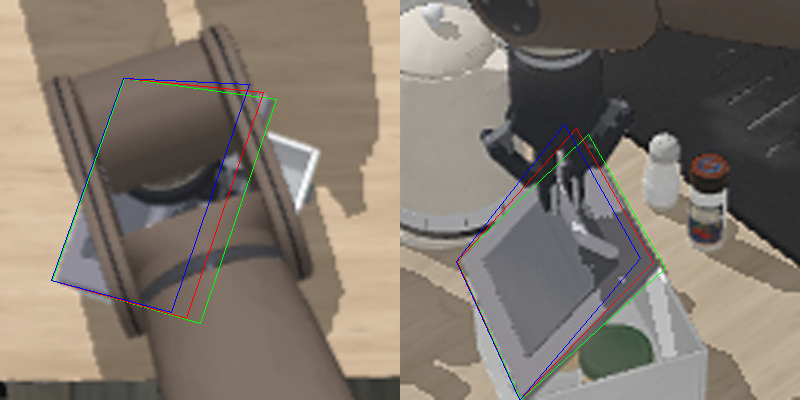

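The right view shows the lid held open by the fingers, its front corner at about (660,262), between the 45° (red) and 40° (green) outlines. I let it settle and measure the lid angle from the edges.

>>> send_rows(rows="0 0 0 0 0 0 -1;0 0 0 0 0 0 -1;0 0 0 0 0 0 -1;0 0 0 0 0 0 -1")

```text
time: 20.18
eef_pos: [0.5095, 0.2721, 0.2695]
tcp_rot: [0.168, 0.986, -0.002, 0.001]
contact_force: [-4.2, -7.0, 9.8]
opening: 0.116
finger_force: 44.6
```

```bash
python3 lid.py
python3 - <<'E'
from h import *
a=shot('scene')
o=cv2.resize(a['color'][150:255,235:340,::-1],(600,600),interpolation=cv2.INTER_CUBIC);k=600/105
n=np.array([.331,.9436,0]);t=np.array([-n[1],n[0],0]);h=np.array([.4736,.1768,.121])+.17*n
for deg in (41,43,45,47,49):
    A=np.radians(deg);e=-n*np.cos(A)+[0,0,np.sin(A)];m=n*np.sin(A)+[0,0,np.cos(A)]
    q=[((proj(a,h+e*u+t*.092+m*w)-(235,150)+.5)*k).round() for u,w in((.172,.012),(.172,0),(-.002,.012))];print(deg,*q)
    cv2.circle(o,tuple(int(v) for v in q[0]),2,(0,0,255) if deg==45 else (0,255,0),-1)
cv2.imwrite('pics/open2.png',o)
E
```

```text
dn 77.4 dz 91.9 angle 45.4999678410594 r 157.18597284011713 force [ 1.64968689 -8.04474823 -9.7796215 ] 44.641345739364624 0.11597939524240745
41 [403. 324.] [419. 334.] [137. 572.]
43 [394. 320.] [411. 329.] [137. 573.]
45 [385. 317.] [402. 325.] [136. 573.]
47 [375. 313.] [394. 321.] [136. 574.]
49 [365. 310.] [384. 317.] [136. 575.]
```

View pics/open2.png

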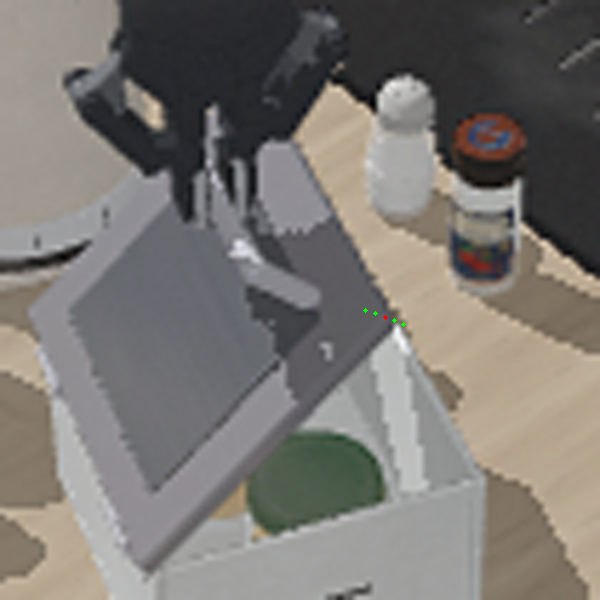

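The lid's lower front corner is at about (398,325) against a predicted (402,325) for 45°. The arm's own position gives about 45° too, and everything is steady. Handing in.

```bash
python3 -c "
from plant import ctrl
print(ctrl.sign_off())"
```

```text
the job is handed in; nothing more can be done
None
```

The job is handed in: I held the thermometer on the spot from about 8 cm for about 2.8 s, laid it back flat and lengthwise on its pad, and the arm is still holding the lid open at about 45 degrees.

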